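# Find the full tin of press weights by its weight

### The job

One of the three identical closed tins in the white tray holds the full set of steel tofu-press weights and is the heaviest: heft them one at a time from left to right as seen from the robot, lifting each a few centimetres and lowering it (not dropping it) upright to its place before taking the next. Then finish holding the heaviest upright in the gripper, 10 cm or more above where it stood, and do not put it down; if it is the last one, it may simply stay in the gripper. The other two end standing in their places, and the steamers, bowl and rack are left alone.

Things in the scene. Friction and masses are not known exactly. Their poses are not given: they have to be found in the camera images.
- tray: fixed white plastic shelf tray, 220 x 460 mm, floor 6 mm thick, rim 25 mm high and 6 mm thick; origin at the centre of its underside, on the work surface; its y axis runs along the row of tins, 460 mm long. The tins stand on its floor, centres at least 95 mm apart and at least 70 mm from the rim. Each tin with its contents weighs between 0.17 and 0.56 kg, and the heaviest weighs at least 0.15 kg more than the next
- tin_left_center (a point): centre (half-way up, 33 mm above its underside) of the left of three identical closed square tins, as seen from the robot (farthest to +y): green with a green lid that bears a brass disc, a brass band near the foot, 64 x 64 mm (lid rim 65.5 mm), 66 mm high; the grasp width is 64 mm. x and y axes run square to its flat sides, z up. Lid does not open. The weights inside can shift by 2 mm sideways and a few mm up and down (more in a part-empty tin).
- tin_middle_center (a point): centre (half-way up, 33 mm above its underside) of the middle of three identical closed square tins, as seen from the robot (between the others): green with a green lid that bears a brass disc, a brass band near the foot, 64 x 64 mm (lid rim 65.5 mm), 66 mm high; the grasp width is 64 mm. x and y axes run square to its flat sides, z up. Lid does not open. The weights inside can shift by 2 mm sideways and a few mm up and down (more in a part-empty tin).
- tin_right_center (a point): centre (half-way up, 33 mm above its underside) of the right of three identical closed square tins, as seen from the robot (farthest to -y): green with a green lid that bears a brass disc, a brass band near the foot, 64 x 64 mm (lid rim 65.5 mm), 66 mm high; the grasp width is 64 mm. x and y axes run square to its flat sides, z up. Lid does not open. The weights inside can shift by 2 mm sideways and a few mm up and down (more in a part-empty tin).
- tin_left: the same left tin, origin at the centre of its underside
- tin_middle: the same middle tin, origin at the centre of its underside
- tin_right: the same right tin, origin at the centre of its underside
- steamers: two bamboo steamer tiers, stacked and pegged together as one, 183 mm across, 110 mm high, origin at the centre of the underside; bystander
- bowl: blue ceramic bowl, 150 mm across, 70 mm high, origin at the centre of the underside; bystander
- rack: steel wire rack with its hinged legs folded flat, 128 x 308 x 22 mm (long along its y), origin at the centre of the underside; bystander
Mind the look-alikes: they are no part of the job. What is shaped like the tin_middle but orange or purple is not meant.

How it is judged (in metres and radians):
On the way, in this order (a step that is already met when the one before it is completed fails the run):
1. the left tin is lifted clear of the tray by the fingers (12 mm or more) while the other two stand (height (world z) of tin_left_center above 0.051 m and contact force between tin_left and tray below 0.05 N and contact force between tin_left and the fingers above 0.5 N and height (world z) of each of tin_middle_center, tin_right_center below 0.046 m and angle between each of tin_middle_center, tin_right_center's own z axis and vertical below 0.15 rad), for 0.2 s.
2. the middle tin is lifted clear of the tray by the fingers (12 mm or more) while the other two stand (height (world z) of tin_middle_center above 0.051 m and contact force between tin_middle and tray below 0.05 N and contact force between tin_middle and the fingers above 0.5 N and height (world z) of each of tin_left_center, tin_right_center below 0.046 m and angle between each of tin_left_center, tin_right_center's own z axis and vertical below 0.15 rad), for 0.2 s.
3. the right tin is lifted clear of the tray by the fingers (12 mm or more) while the other two stand (height (world z) of tin_right_center above 0.051 m and contact force between tin_right and tray below 0.05 N and contact force between tin_right and the fingers above 0.5 N and height (world z) of each of tin_left_center, tin_middle_center below 0.046 m and angle between each of tin_left_center, tin_middle_center's own z axis and vertical below 0.15 rad), for 0.2 s.
At the end, for the whole second after the job is handed in: Fingers hold the heaviest tin still, centre above 0.12 m (81 mm lift), within 0.4 rad of upright, touching no tray, tin or bystander; the other two stand (0.15 rad) on the tray, untouched, within 50 mm of their starts, each pressing it with 1 to 3.9 N (only the heaviest exceeds that) (((height (world z) of tin_left_center above 0.12 m and angle between tin_left_center's own z axis and vertical below 0.4 rad and contact force between tin_left and the fingers above 0.5 N and linear speed of tin_left below 0.05 m/s and contact force between tin_left and tray below 0.05 N and contact force between tin_left and steamers below 0.05 N and contact force between tin_left and bowl below 0.05 N and contact force between tin_left and rack below 0.05 N and height (world z) of each of tin_middle_center, tin_right_center below 0.046 m and angle between each of tin_middle_center, tin_right_center's own z axis and vertical below 0.15 rad and contact force between tin_left and tin_middle below 0.05 N and contact force between tin_middle and tray between 1 and 3.9 N and distance of each of tin_middle_center, tin_right_center from where it was at the start of the episode below 0.05 m and linear speed of each of tin_middle, tin_right below 0.02 m/s and contact force between each of tin_middle, tin_right and the fingers below 0.05 N and contact force between tin_left and tin_right below 0.05 N and contact force between tin_right and tray between 1 and 3.9 N) or (height (world z) of tin_middle_center above 0.12 m and angle between tin_middle_center's own z axis and vertical below 0.4 rad and contact force between tin_middle and the fingers above 0.5 N and linear speed of tin_middle below 0.05 m/s and contact force between tin_middle and tray below 0.05 N and contact force between tin_middle and steamers below 0.05 N and contact force between tin_middle and bowl below 0.05 N and contact force between tin_middle and rack below 0.05 N and height (world z) of each of tin_left_center, tin_right_center below 0.046 m and angle between each of tin_left_center, tin_right_center's own z axis and vertical below 0.15 rad and contact force between tin_middle and tin_left below 0.05 N and contact force between tin_left and tray between 1 and 3.9 N and distance of each of tin_left_center, tin_right_center from where it was at the start of the episode below 0.05 m and linear speed of each of tin_left, tin_right below 0.02 m/s and contact force between each of tin_left, tin_right and the fingers below 0.05 N and contact force between tin_middle and tin_right below 0.05 N and contact force between tin_right and tray between 1 and 3.9 N) or (height (world z) of tin_right_center above 0.12 m and angle between tin_right_center's own z axis and vertical below 0.4 rad and contact force between tin_right and the fingers above 0.5 N and linear speed of tin_right below 0.05 m/s and contact force between tin_right and tray below 0.05 N and contact force between tin_right and steamers below 0.05 N and contact force between tin_right and bowl below 0.05 N and contact force between tin_right and rack below 0.05 N and height (world z) of each of tin_left_center, tin_middle_center below 0.046 m and angle between each of tin_left_center, tin_middle_center's own z axis and vertical below 0.15 rad and contact force between tin_right and tin_left below 0.05 N and contact force between tin_left and tray between 1 and 3.9 N and distance of each of tin_left_center, tin_middle_center from where it was at the start of the episode below 0.05 m and linear speed of each of tin_left, tin_middle below 0.02 m/s and contact force between each of tin_left, tin_middle and the fingers below 0.05 N and contact force between tin_right and tin_middle below 0.05 N and contact force between tin_middle and tray between 1 and 3.9 N))); the arm keeps its last pose, push and grip.
It fails at once if a tin is tipped over (angle between any of tin_left_center, tin_middle_center, tin_right_center's own z axis and vertical above 0.6 rad).
It fails at once if a tin is dropped ((height (world z) of tin_left_center above 0.049 m and contact force between tin_left and the fingers below 0.01 N and linear speed of tin_left above 0.25 m/s) or (height (world z) of tin_middle_center above 0.049 m and contact force between tin_middle and the fingers below 0.01 N and linear speed of tin_middle above 0.25 m/s) or (height (world z) of tin_right_center above 0.049 m and contact force between tin_right and the fingers below 0.01 N and linear speed of tin_right above 0.25 m/s)).
It fails at once if the steamers, bowl or rack are pushed by more than 3 cm (distance of any of steamers, bowl, rack from where it was at the start of the episode above 0.03 m).
It also fails if it takes over 72 s, if anything falls off the work surface, if the arm or the gripper's body presses on something with over 40 N, if the wrist force passes 120 N, or if a joint passes its speed limit or range.

### The arm

A 6-joint arm with a two-finger parallel gripper is mounted at the origin on the work surface. World frame = base frame: x ahead of the robot, y to its left, z up, the work surface at z = 0. Lengths are in mm, angles in rad, forces in N, time in s.
With the tool pointing down it reaches from about 300 to 950 mm from the base axis. Payload 3.1 kg.
Tool frame: the origin (TCP) lies at the very end of the fingers, on their centre line; the grasp point (between the pads) lies 19 mm behind it (env.pinch_z is the distance from the TCP to the grasp point, in mm); x points along the fingers, z is the direction in which the jaws open and shut, and the axes are right-handed (so a half turn about x gives the same grasp; the last joint's range is limited). The gripper opens to 85 mm and grips with 20 to 120 N. Pads are 22 mm wide; open, the fingers measure 114 mm over their backs; the gripper's body (76 mm by 85 mm) begins 54 mm behind the grasp point. The pads swing forward as they close: fully open they stand 13 mm farther back than shut.
Start: joints at [-1.409, 0.308, 1.634, -0, 1.2, -0.07], TCP at [143.553, -608.296, 231.272] pointing down, gripper open.
Joint ranges: [-3.06, 3.06], [-0.79, 1.96], [0.05, 2.63], [-1.19, 4.34], [0.05, 2.64], [-2.94, 2.94]. Speed limits (rad/s): [2.79, 2.79, 3.14, 3.14, 3.14, 3.14].

### API

Orientations are given as a rotation vector (axis times angle).
In Python, from bench import status, grab_frame, env gives the robot as it stands. The module is installed in compiled form; this text tells all that it offers.
- The arm moves only by the shell command python3 -m jog 'ROWS'. ROWS is text: rows parted by semicolons, each of 5 numbers parted by spaces: the shift along the tool's x, y, z in mm, then the turn about the tool's x in degrees, then the opening, from 0 (shut) to 1 (fully open). A call has 1 to 12 rows; each row is the pose to reach, as a shift and turn from the pose commanded when the call began, along the tool's axes at that moment; what a row does not reach only later rows make up. A row lasts 1/8 s, in which the tool goes at most 62.5 mm and 10.7 degrees, less where a joint would pass 70% of its speed; a pose out of reach is approached as far as the arm can. A call with a gripper value outside its range is refused whole. The fingers move at their own pace and stop on an object; the grip force is fixed at half the most. Time passes only in rows, so rows that repeat a pose let the fingers close. It gives the time, the measured TCP pose, the force and the opening at its end, in the units of the state.
- status.get_state(): the state, without advancing time (a new reading comes with each control period).
- grab_frame(name): name is "side" or "top"; returns a dict with "image" (384x512x3 uint8, blue, green, red), "fx", "fy", "cx", "cy" (pixels), "world_to_cam" (4x4, takes a point from world to camera coordinates). Camera axes: x right, y up, looking along -z (the intrinsics and any distortion apply to the point x, -y, -z); pixel columns grow to the right and rows downward; lengths in mm; the calibration is good to about 2 mm. A picture is of the moment at which its call begins. There is no depth.
- env.job_done(): hands the job in, once; it reports no verdict.
The state is a dict: "time": time; "joint_positions": joint angles; "qvel": joint speeds; "joint_torque": joint torques, N m; "position": TCP position; "ee_rot": TCP orientation; "contact_force": force on the tool from outside, world axes, zero at the start; "moment": the same for the moment, N m; "opening": finger opening in mm.
Only numpy, scipy, OpenCV 4.12 (cv2) and the standard library are available. Lean on these libraries where they do the work, as an engineer would, in place of code of your own. Each camera call takes 0.05 s, during which the arm holds its last target.

## Working session

There is one attempt and no reset: what is moved stays moved. The work goes in short steps, Python scripts to look and compute and a shell command to move; the robot and the scene stay as the last step left them, time stands still between calls to the robot, and variables do not carry over. Pictures are saved under pics/ and viewed, and the job is handed in when it is done.

```bash
mkdir -p pics; cat > h.py <<'E'
import numpy as np, cv2
from bench import status, grab_frame, env
def snap(n,f):
    d=grab_frame(n); cv2.imwrite('pics/'+f,d['image']); return d
def ray(d,u,v):
    M=np.array(d['world_to_cam']);R=M[:3,:3];t=M[:3,3]
    c=np.array([(u-d['cx'])/d['fx'],-(v-d['cy'])/d['fy'],-1.0])
    return -R.T@t, R.T@c
def onz(d,u,v,z):
    o,r=ray(d,u,v); return o+r*(z-o[2])/r[2]
def proj(d,p):
    M=np.array(d['world_to_cam']);c=M[:3,:3]@np.array(p)+M[:3,3]
    return d['cx']+d['fx']*c[0]/-c[2], d['cy']+d['fy']*(-c[1])/-c[2]
E
python3 - <<'E'
from h import *
for n in('side','top'):
    d=snap(n,n+'0.png'); print({k:v for k,v in d.items() if k!='image'})
print(status.get_state())
print(env.pinch_z)
E
```

```text
{'fx': 356.90632487766214, 'fy': 356.90632487766214, 'cx': 257.8112906780953, 'cy': 194.306240493631, 'world_to_cam': array([[-9.75539561e-01, -2.19823929e-01,  7.42763625e-05,
         5.75832561e+02],
       [ 1.61612604e-01, -7.16978914e-01,  6.78102207e-01,
        -1.26946155e+02],
       [-1.49009837e-01,  6.61527533e-01,  7.34967613e-01,
        -1.07238426e+03],
       [ 0.00000000e+00,  0.00000000e+00,  0.00000000e+00,
         1.00000000e+00]])}
{'fx': 443.99774662259034, 'fy': 443.99774662259034, 'cx': 261.7656631488364, 'cy': 181.480140957948, 'world_to_cam': array([[ 2.54247610e-02, -9.99674589e-01, -2.07286575e-03,
        -1.77211970e+01],
       [ 9.95942950e-01,  2.51506987e-02,  8.64007122e-02,
        -5.96100170e+02],
       [-8.63204625e-02, -4.26117349e-03,  9.96258310e-01,
        -1.30005070e+03],
       [ 0.00000000e+00,  0.00000000e+00,  0.00000000e+00,
         1.00000000e+00]])}
{'time': 0.1, 'joint_positions': array([-1.40871116e+00,  3.08919375e-01,  1.63506089e+00,  1.59854296e-05,
        1.19970705e+00, -6.96879270e-02]), 'qvel': array([-1.46566379e-05, -2.17255017e-03, -2.92839658e-03,  2.94683360e-04,
        6.79269801e-04,  1.67747090e-03]), 'joint_torque': array([-4.76741916e-04, -4.16407049e+01, -2.77644342e+01, -1.25759625e-04,
        4.04808074e-03, -2.05460182e-06]), 'position': array([ 143.42918156, -607.55180699,  230.1602449 ]), 'ee_rot': array([ 1.03820784,  1.31153942, -1.03583142]), 'contact_force': array([-0.62672598, -0.65859965, -0.21567262]), 'moment': array([0.0059702 , 0.0034902 , 0.02756117]), 'opening': 85.27152264404401}
18.700000000000003
```

View pics/side0.png

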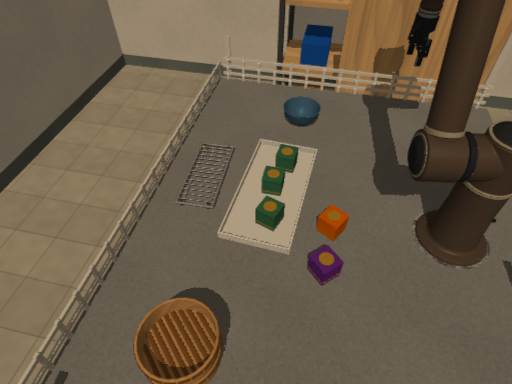

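View pics/top0.png

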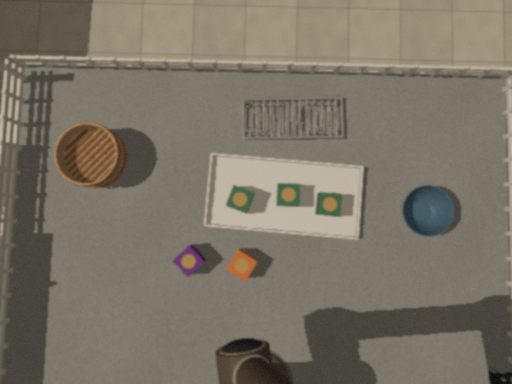

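The top view shows five tin-shaped objects. The three green ones stand in the white tray, left at about (240,199), middle at (289,195) and right at (329,204). The orange (242,265) and purple (189,261) ones stand outside it and are look-alikes, so I choose the green ones. The bowl is at (430,210), the rack at (295,118) and the steamers at (91,155).

```bash
cat > meas.py <<'E'
from h import *
def tins(d,kind,zt=72.):
    im=d['image']; hsv=cv2.cvtColor(im,cv2.COLOR_BGR2HSV)
    g=cv2.inRange(hsv,(55,90,25),(95,255,255)); b=cv2.inRange(hsv,(8,90,90),(30,255,255))
    out=[]
    cs,_=cv2.findContours(cv2.morphologyEx(g,cv2.MORPH_CLOSE,np.ones((3,3))),cv2.RETR_EXTERNAL,cv2.CHAIN_APPROX_NONE)
    for c in cs:
        if cv2.contourArea(c)<200: continue
        m=np.zeros_like(g); cv2.drawContours(m,[cv2.convexHull(c)],-1,255,-1)
        bb=cv2.bitwise_and(b,m)
        n,l,s,ce=cv2.connectedComponentsWithStats(bb)
        k=1+np.argmax(s[1:,4]); 
        p=onz(d,*ce[k],zt)
        q=np.array([onz(d,*pt[0],zt)[:2] for pt in c],np.float32)
        r=cv2.minAreaRect(q)
        out.append((ce[k].round(1),p.round(1)[:2],s[k,4],np.round(r[0],1),np.round(r[1],1),round(r[2],1)))
    return out
if __name__=='__main__':
    d=snap('top','top1.png'); cv2.imwrite('pics/crop1.png',cv2.resize(d['image'][145:245,195:375],None,fx=4,fy=4,interpolation=cv2.INTER_CUBIC))
    for o in tins(d,'top'): print(*o)
    e=snap('side','side1.png'); cv2.imwrite('pics/crop2.png',cv2.resize(e['image'][135:255,215:325],None,fx=5,fy=5,interpolation=cv2.INTER_CUBIC))
    for o in tins(e,'side'): print(*o)
E
python3 meas.py
```

```text
[269.7 205.6] [540.7  59.8] 113 [537.   79.2] [92.9 77.8] 70.6
[273.1 173.1] [557.3 -79. ] 89 [ 543.6 -109.2] [242.1  80.4] 79.8
```

View pics/crop1.png

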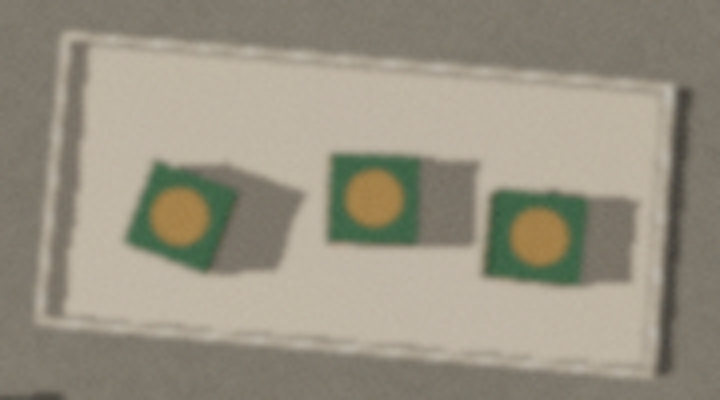

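View pics/crop2.png

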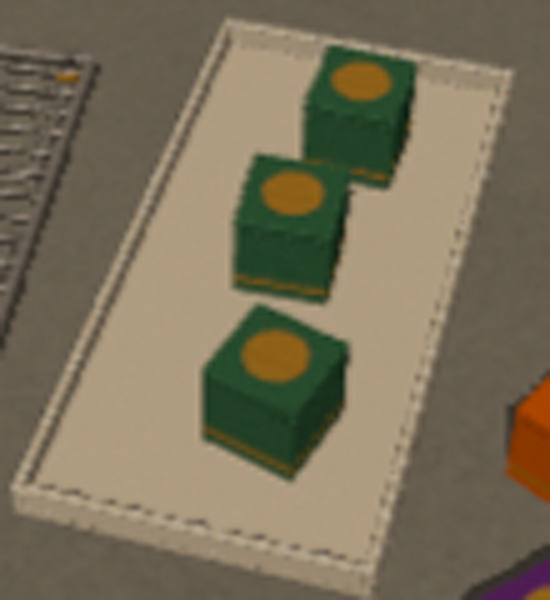

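```bash
python3 - <<'E'
import cv2
im=cv2.imread('pics/top1.png');h=cv2.cvtColor(im,cv2.COLOR_BGR2HSV)
print(h[199,228:252].tolist()); print(h[195,276:302].tolist())
E
```

```text
[[43, 48, 128], [60, 62, 107], [68, 92, 100], [57, 73, 105], [32, 85, 111], [20, 127, 142], [19, 136, 159], [18, 137, 166], [18, 139, 165], [18, 136, 163], [19, 138, 165], [18, 141, 165], [18, 138, 165], [18, 141, 166], [17, 140, 166], [18, 141, 166], [18, 138, 165], [18, 134, 160], [21, 119, 141], [31, 88, 110], [53, 79, 103], [65, 90, 102], [65, 91, 95], [56, 72, 88]]
[[23, 39, 162], [36, 48, 127], [59, 63, 106], [65, 83, 101], [50, 78, 105], [29, 97, 116], [21, 127, 148], [18, 136, 163], [18, 136, 167], [18, 139, 165], [18, 138, 164], [18, 140, 164], [18, 134, 167], [18, 138, 166], [18, 137, 166], [18, 137, 167], [18, 142, 165], [18, 136, 163], [19, 133, 153], [24, 109, 126], [45, 81, 104], [64, 82, 100], [65, 85, 99], [49, 57, 98], [35, 30, 110], [22, 38, 120]]
```

The crops confirm three green tins with brass discs and foot bands. The left tin is turned by about 20°, and the other two are nearly square to the base.

```bash
cat > meas.py <<'E'
from h import *
def tins(d,zt=72.):
    im=d['image']; hsv=cv2.cvtColor(im,cv2.COLOR_BGR2HSV)
    g=cv2.inRange(hsv,(40,56,25),(95,255,255)); b=cv2.inRange(hsv,(10,105,110),(28,255,255))
    u=cv2.morphologyEx(g|b,cv2.MORPH_OPEN,np.ones((3,3)))
    cs,_=cv2.findContours(u,cv2.RETR_EXTERNAL,cv2.CHAIN_APPROX_NONE)
    out=[]
    for c in cs:
        if cv2.contourArea(c)<200: continue
        m=np.zeros_like(g); cv2.drawContours(m,[c],-1,255,-1)
        if cv2.countNonZero(g&m)<80: continue
        M=cv2.moments(b&m,True)
        ce=np.array([M['m10'],M['m01']])/M['m00']
        q=np.array([onz(d,*pt[0],zt)[:2] for pt in c],np.float32)
        r=cv2.minAreaRect(q)
        out.append((ce.round(1),onz(d,*ce,zt).round(1)[:2],np.round(r[0],1),np.round(r[1],1),round(r[2],1)))
    return out
E
python3 - <<'E'
from meas import *
d=snap('top','top2.png')
for o in tins(d): print(*o)
e=snap('side','side2.png')
hsv=cv2.cvtColor(e['image'],cv2.COLOR_BGR2HSV)
b=cv2.inRange(hsv,(8,150,110),(28,255,255)); n,l,s,ce=cv2.connectedComponentsWithStats(b)
for i in range(1,n):
    if 40<s[i,4]<400: print('side',ce[i].round(1),s[i,4],onz(e,*ce[i],72).round(1))
# jig axes
from scipy.spatial.transform import Rotation as R
s=status.get_state();print(R.from_rotvec(s['ee_rot']).as_matrix().round(3))
print('camtop',ray(d,0,0)[0])
E
```

```text
[329.4 203.8] [ 533.1 -198.5] [ 532.6 -195.8] [65.5 60.9] 84.9
[239.5 198.6] [541.3  59.8] [541.7  58.2] [61.  61.1] 71.0
[288.3 194.1] [558.  -79.9] [556.8 -79.2] [60.5 57.6] 1.3
side [286.9 150.9] 64 [ 532.  -197.7   72. ]
side [273.  173.3] 76 [557.5 -77.8  72. ]
side [269.7 205.8] 99 [540.6  60.6  72. ]
side [326.  258.5] 144 [360.3 207.1  72. ]
side [159.2 346.7] 138 [696.2 514.3  72. ]
[[-0.     0.973  0.23 ]
 [ 0.001  0.23  -0.973]
 [-1.     0.    -0.001]]
camtop [ 481.91134112   -8.26283611 1346.65306309]
```

```bash
cat > go.py <<'E'
import sys
from h import *
from scipy.spatial.transform import Rotation as R
x,y,z,psi=map(float,sys.argv[1:5])
s=status.get_state(); M=R.from_rotvec(s['ee_rot']).as_matrix()
cur=np.degrees(np.arctan2(M[1,2],M[0,2]))
print('t',round(s['time'],2),'pos',s['position'].round(1),'psi',cur.round(2),'F',s['contact_force'].round(2),'op',round(s['opening'],1))
print('shift',(M.T@(np.array([x,y,z])-s['position'])).round(1),'turn',round(-((psi-cur+90)%180-90),1))
E
python3 go.py 541 60 150 71
```

```text
t 0.3 pos [ 143.5 -608.   230.8] psi -76.72 F [ 0.42  0.38 -0.48] op 85.4
shift [  81.3  540.3 -558.8] turn 32.3
```

```bash
python3 -m jog '0 10 -10 0 1; 0 30 -31 3 1; 0 65 -67 8 1; 0 105 -109 14 1; 0 150 -155 20 1; 0 195 -202 26 1; 0 240 -248 32 1; 0 285 -295 32 1; 0 330 -341 32 1; 10 375 -388 32 1; 20 415 -429 32 1; 30 450 -465 32 1'; python3 go.py 541 60 150 71
```

```text
time: 1.8
position: [475.3, -49.8, 201.6]
ee_rot: [1.446, 1.036, -1.444]
contact_force: [1.1, -0.2, -0.4]
opening: 85.4
t 1.8 pos [475.3 -49.8 201.6] psi -108.67 F [ 1.1  -0.24 -0.36] op 85.4
shift [  51.6   27.  -125. ] turn 0.3
```

```bash
python3 go.py 541 60 150 71
```

```text
t 1.8 pos [475.3 -49.8 201.6] psi -108.67 F [ 1.1  -0.24 -0.36] op 85.4
shift [  51.6   27.  -125. ] turn 0.3
```

```bash
python3 -m jog '10 7 -30 0 1; 25 15 -65 0 1; 40 21 -95 0 1; 50 25 -115 0 1; 52 27 -125 0.3 1; 52 27 -125 0.3 1; 52 27 -125 0.3 1'; python3 go.py 541 60 20 71; python3 - <<'E'
from meas import *
snap('side','side3.png');d=snap('top','top3.png')
E
```

```text
time: 2.68
position: [540.4, 56.7, 149.8]
ee_rot: [1.45, 1.032, -1.449]
contact_force: [-0.2, 0.6, -0.4]
opening: 85.5
t 2.67 pos [540.4  56.7 149.8] psi -109.06 F [-0.21  0.6  -0.4 ] op 85.5
shift [129.8  -0.6  -3.3] turn -0.1
```

View pics/side3.png

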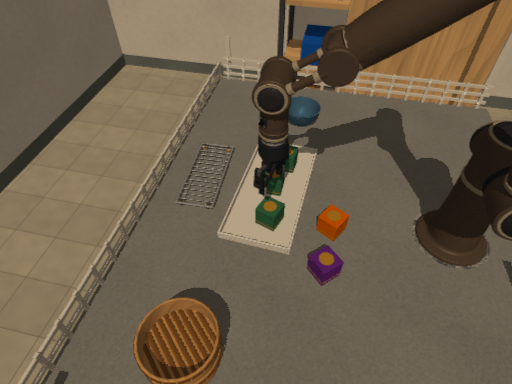

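```bash
python3 - <<'E'
from h import *
d=grab_frame('side'); print(proj(d,(540,57,150)),proj(d,(540,60,72)))
cv2.imwrite('pics/c3.png',cv2.resize(d['image'][130:250,210:330],None,fx=5,fy=5))
E
```

```text
(np.float64(270.7828311128529), np.float64(186.786580473413)) (np.float64(269.8817900948361), np.float64(205.70806731250926))
```

View pics/c3.png

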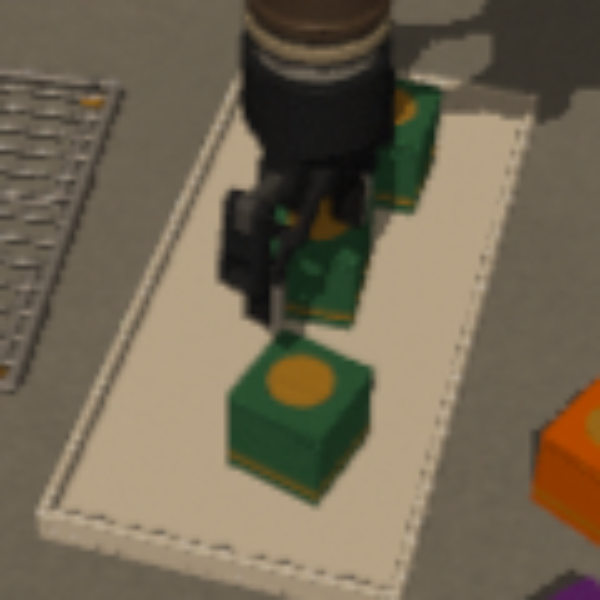

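The fingertips straddle the left tin's axis: their midpoint is near crop pixel (305,270), and the projected TCP is (304,284). Descending now.

```bash
python3 -m jog '20 0 -2 0 1; 50 -1 -3 0 1; 80 -1 -3 0 1; 100 -1 -3 0 1; 115 -1 -3 0 1; 125 -1 -3 0 1; 130 -1 -3 0 1; 130 -1 -3 0 1; 130 -1 -3 0 1'; python3 go.py 541 60 20 71
```

```text
time: 3.95
position: [541.1, 60.6, 19.9]
ee_rot: [1.45, 1.033, -1.448]
contact_force: [0.7, -0.6, 0.1]
opening: 85.1
t 3.95 pos [541.1  60.6  19.9] psi -109.02 F [ 0.69 -0.64  0.1 ] op 85.1
shift [-0.1  0.1  0.6] turn -0.0
```

```bash
python3 -m jog '0 0 0 0 0.85; 0 0 0 0 0.8; 0 0 0 0 0.7; 0 0 0 0 0.6; 0 0 0 0 0.5; 0 0 0 0 0.5; 0 0 0 0 0.5; 0 0 0 0 0.5'; python3 go.py 541 60 20 71
```

```text
time: 4.95
position: [541.1, 60.6, 19.8]
ee_rot: [1.45, 1.033, -1.448]
contact_force: [0.1, -0.2, 5.2]
opening: 63.5
t 4.95 pos [541.1  60.6  19.8] psi -109.01 F [ 0.09 -0.18  5.21] op 63.5
shift [-0.2  0.1  0.5] turn -0.0
```

```bash
python3 -m jog '-2 0 0 0 0; -5 0 0 0 0; -10 0 0 0 0; -16 0 0 0 0; -22 0 0 0 0; -28 0 0 0 0; -33 0 0 0 0; -36 0 0 0 0; -37 0 0 0 0; -37 0 0 0 0; -37 0 0 0 0; -37 0 0 0 0'; python3 go.py 541 60 20 71
python3 - <<'E'
from h import *
d=snap('side','s4.png'); cv2.imwrite('pics/c4.png',cv2.resize(d['image'][130:250,210:330],None,fx=4,fy=4))
s=status.get_state();print(s['contact_force'],s['joint_torque'],s['moment'])
E
```

```text
time: 6.45
position: [540.3, 60.5, 56.1]
ee_rot: [1.449, 1.034, -1.45]
contact_force: [0.6, -0.6, -1.8]
opening: 63.2
t 6.45 pos [540.3  60.5  56.1] psi -109.02 F [ 0.57 -0.61 -1.78] op 63.2
shift [36.1  0.9  0.2] turn -0.0
[-0.00965556 -0.43980563 -2.64600055] [ 3.52598399e-04 -3.91625583e+01 -2.15054029e+01 -1.68810943e-04
  1.77994440e-03  5.47561399e-06] [ 0.02907851 -0.0262946  -0.05276048]
```

View pics/c4.png

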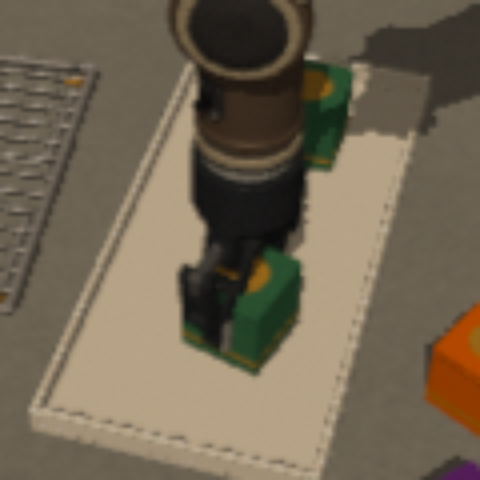

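```bash
cat > weigh.py <<'E'
from h import *
F=[];T=[]
for i in range(16):
    grab_frame('top'); s=status.get_state(); F.append(s['contact_force'][2]); T.append(s['joint_torque'][1:3])
print('Fz mean',np.mean(F).round(2),'sd',np.std(F).round(2),'tq',np.mean(T,0).round(2),'pos',s['position'].round(1))
E
python3 weigh.py
```

```text
Fz mean -1.86 sd 0.38 tq [-39.15 -21.51] pos [540.4  60.5  56.3]
```

```bash
python3 -m jog '3 0 0 0 0; 8 0 0 0 0; 14 0 0 0 0; 20 0 0 0 0; 26 0 0 0 0; 30 0 0 0 0; 33 0 0 0 0; 34.5 0 0 0 0; 35.5 0 0 0 0; 36.5 0 0 0 0; 37 0 0 0 0; 37 0 0 0 0'; python3 go.py 541 60 20 71
```

```text
time: 8.8
position: [540.6, 60.6, 19.8]
ee_rot: [1.45, 1.033, -1.449]
contact_force: [-1.5, 0.1, 2.8]
opening: 63.4
t 8.8 pos [540.6  60.6  19.8] psi -109.02 F [-1.46  0.14  2.82] op 63.4
shift [-0.2  0.5  0.4] turn -0.0
```

```bash
python3 -m jog '0 0 0 0 0.75; 0 0 0 0 0.8; 0 0 0 0 1; 0 0 0 0 1; 0 0 0 0 1; 0 0 0 0 1; 0 0 0 0 1; -10 0 0 0 1; -30 0 0 0 1; -60 0 0 0 1; -95 0 0 0 1; -125 0 0 0 1'; python3 go.py 557.7 -79 140 91.3
```

```text
time: 10.3
position: [540.8, 60.6, 146.4]
ee_rot: [1.45, 1.033, -1.448]
contact_force: [0.1, -0.2, -0.4]
opening: 85.4
t 10.3 pos [540.8  60.6 146.4] psi -109.02 F [ 0.09 -0.21 -0.44] op 85.4
shift [  6.4  61.4 126.4] turn -20.3
```

```bash
python3 -m jog '0 8 16 -3 1; 0 20 42 -9 1; 0 36 75 -15 1; 0 49 101 -20 1; 3 58 118 -20.3 1; 6 61 126 -20.3 1; 6 61 126 -20.3 1; 6 61 126 -20.3 1'; python3 go.py 557.7 -79 20 91.3
python3 - <<'E'
from h import *
d=snap('side','s5.png'); cv2.imwrite('pics/c5.png',cv2.resize(d['image'][130:250,210:330],None,fx=4,fy=4))
hsv=cv2.cvtColor(d['image'],cv2.COLOR_BGR2HSV)
b=cv2.inRange(hsv,(8,150,110),(28,255,255)); n,l,s,ce=cv2.connectedComponentsWithStats(b)
for i in range(1,n):
    if 40<s[i,4]<400: print('side',ce[i].round(1),s[i,4],onz(d,*ce[i],72).round(1))
E
```

```text
time: 11.3
position: [556.8, -77.8, 138.4]
ee_rot: [1.193, 1.22, -1.192]
contact_force: [-0.2, 0.1, -0.5]
opening: 85.2
t 11.3 pos [556.8 -77.8 138.4] psi -88.69 F [-0.19  0.09 -0.47] op 85.2
shift [118.4   0.8   1.3] turn 0.0
side [287.6 151.2] 54 [ 529.6 -196.7   72. ]
side [273.  173.7] 68 [557.2 -76.1  72. ]
side [269.6 205.7] 100 [540.9  60.3  72. ]
side [326.  258.5] 145 [360.2 207.   72. ]
side [159.2 346.8] 141 [696.  514.5  72. ]
```

View pics/c5.png

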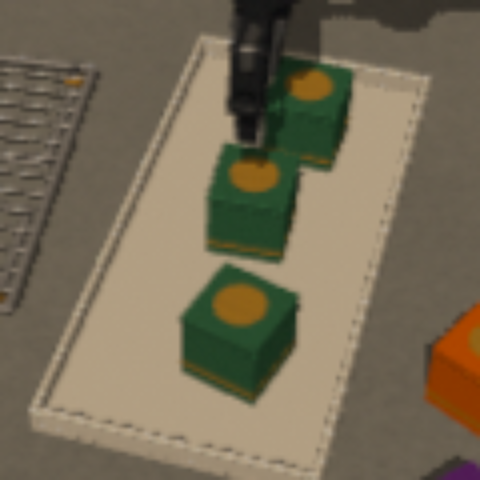

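The left tin is back upright at its old spot, with its disc at (269.6,205.7). The middle tin is upright under the gripper.

```bash
python3 -m jog '20 0 1 0 1; 45 1 1 0 1; 70 1 1 0 1; 90 1 1 0 1; 105 1 1 0 1; 114 1 1 0 1; 118 1 1 0 1; 118 1 1 0 1; 118 1 1 0 1'; python3 -m jog '0 0 0 0 0.85; 0 0 0 0 0.8; 0 0 0 0 0.7; 0 0 0 0 0.6; 0 0 0 0 0.5; 0 0 0 0 0.5; 0 0 0 0 0.5; 0 0 0 0 0.5'; python3 go.py 557.7 -79 20 91.3
```

```text
time: 12.48
position: [558.7, -79.6, 21.0]
ee_rot: [1.193, 1.218, -1.192]
contact_force: [0.3, -0.7, -0.2]
opening: 85.2
time: 13.48
position: [558.8, -79.6, 20.9]
ee_rot: [1.193, 1.218, -1.192]
contact_force: [0.3, -0.1, 5.8]
opening: 63.7
t 13.47 pos [558.8 -79.6  20.9] psi -88.73 F [ 0.26 -0.07  5.8 ] op 63.7
shift [ 0.9 -1.1 -0.6] turn -0.0
```

```bash
python3 -m jog '-2 0 0 0 0; -5 0 0 0 0; -10 0 0 0 0; -16 0 0 0 0; -22 0 0 0 0; -28 0 0 0 0; -33 0 0 0 0; -36 0 0 0 0; -37 0 0 0 0; -37 0 0 0 0; -37 0 0 0 0'; python3 go.py 557.7 -79 20 91.3
python3 - <<'E'
from h import *
d=snap('side','s6.png'); cv2.imwrite('pics/c6.png',cv2.resize(d['image'][130:250,210:330],None,fx=4,fy=4))
E
python3 weigh.py
```

```text
time: 14.85
position: [557.8, -79.4, 57.0]
ee_rot: [1.193, 1.22, -1.193]
contact_force: [0.2, -0.6, -3.2]
opening: 63.3
t 14.85 pos [557.8 -79.4  57. ] psi -88.72 F [ 0.19 -0.58 -3.23] op 63.3
shift [37.  -0.1 -0.4] turn -0.0
Fz mean -2.59 sd 0.45 tq [-41.39 -22.3 ] pos [558.1 -79.4  57.3]
```

View pics/c6.png

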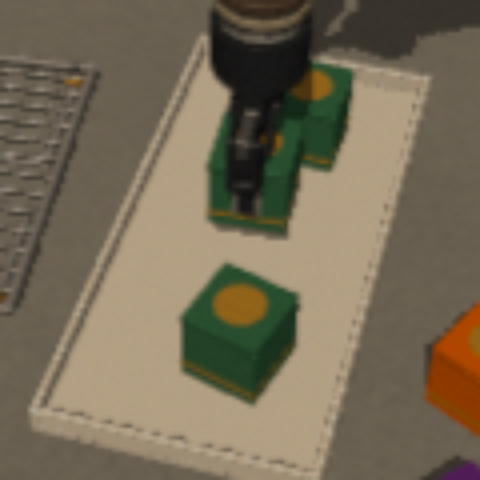

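The middle tin is lifted clear and reads about 2.6 N, against 1.9 N for the left. I'll lower it and go to the right tin.

```bash
python3 -m jog '3 0 0 0 0; 8 0 0 0 0; 14 0 0 0 0; 20 0 0 0 0; 26 0 0 0 0; 30 0 0 0 0; 33 0 0 0 0; 34.5 0 0 0 0; 35.5 0 0 0 0; 36.5 0 0 0 0; 37 0 0 0 0; 37 0 0 0 0'; python3 -m jog '0 0 0 0 0.75; 0 0 0 0 0.8; 0 0 0 0 1; 0 0 0 0 1; 0 0 0 0 1; 0 0 0 0 1; 0 0 0 0 1; -10 0 0 0 1; -30 0 0 0 1; -60 0 0 0 1; -95 0 0 0 1; -120 0 0 0 1'; python3 go.py 532.5 -198.1 138 84.9
```

```text
time: 17.2
position: [558.2, -79.5, 21.0]
ee_rot: [1.193, 1.219, -1.193]
contact_force: [-2.0, 0.9, 3.9]
opening: 63.6
time: 18.7
position: [559.4, -79.7, 143.9]
ee_rot: [1.194, 1.216, -1.19]
contact_force: [0.1, 0.2, -0.3]
opening: 84.9
t 18.7 pos [559.4 -79.7 143.9] psi -88.72 F [ 0.12  0.21 -0.33] op 84.9
shift [  5.9 -29.6 117.7] turn 6.4
```

```bash
python3 -m jog '0 -4 16 1 1; 0 -10 42 3 1; 0 -18 72 5 1; 0 -25 98 6.4 1; 3 -29 113 6.4 1; 6 -29.6 118 6.4 1; 6 -29.6 118 6.4 1; 6 -29.6 118 6.4 1'; python3 go.py 532.5 -198.1 20 84.9
python3 - <<'E'
from meas import *
d=snap('side','s7.png'); cv2.imwrite('pics/c7.png',cv2.resize(d['image'][130:250,210:330],None,fx=4,fy=4))
t=snap('top','t7.png')
for o in tins(t): print(*o)
E
```

```text
time: 19.7
position: [531.1, -197.3, 134.1]
ee_rot: [1.274, 1.167, -1.274]
contact_force: [0.0, -0.7, 0.3]
opening: 85.4
t 19.7 pos [ 531.1 -197.3  134.1] psi -95.08 F [ 0.01 -0.69  0.34] op 85.4
shift [114.1   1.5   0.7] turn 0.0
[239.5 198.6] [541.3  59.9] [541.6  57.8] [61.6 59.1] 71.0
[288.3 194.1] [557.8 -80.1] [556.7 -80.5] [60.4 60.4] 1.0
```

View pics/c7.png

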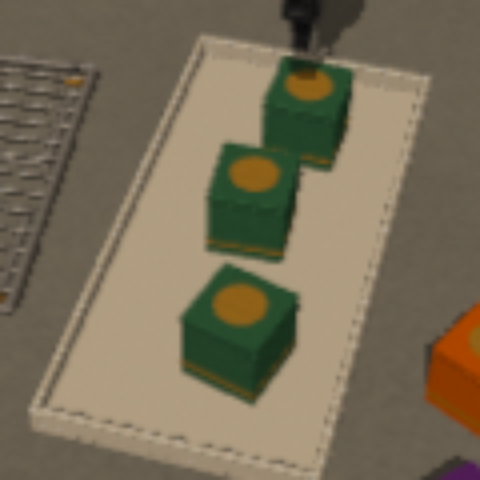

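Both hefted tins stand upright at their starting positions, with the top discs at (239.5,198.6) and (288.3,194.1). The gripper is over the right tin.

```bash
python3 -m jog '20 1 1 0 1; 45 1 1 0 1; 70 1 1 0 1; 90 1 1 0 1; 103 1 1 0 1; 111 1 1 0 1; 114 1 1 0 1; 114 1 1 0 1; 114 1 1 0 1'; python3 -m jog '0 0 0 0 0.85; 0 0 0 0 0.8; 0 0 0 0 0.7; 0 0 0 0 0.6; 0 0 0 0 0.5; 0 0 0 0 0.5; 0 0 0 0 0.5; 0 0 0 0 0.5'; python3 -m jog '-2 0 0 0 0; -5 0 0 0 0; -10 0 0 0 0; -16 0 0 0 0; -22 0 0 0 0; -28 0 0 0 0; -33 0 0 0 0; -36 0 0 0 0; -37 0 0 0 0; -37 0 0 0 0; -37 0 0 0 0'; python3 weigh.py; python3 -c "
from h import *
d=snap('side','s8.png'); cv2.imwrite('pics/c8.png',cv2.resize(d['image'][130:250,210:330],None,fx=4,fy=4))"
```

```text
time: 20.92
position: [532.6, -199.5, 21.0]
ee_rot: [1.275, 1.164, -1.274]
contact_force: [-0.3, 0.9, 0.7]
opening: 85.6
time: 21.92
position: [532.5, -199.2, 20.8]
ee_rot: [1.275, 1.165, -1.274]
contact_force: [-0.3, 1.9, 5.3]
opening: 63.7
time: 23.3
position: [531.7, -199.0, 57.0]
ee_rot: [1.275, 1.166, -1.275]
contact_force: [0.2, -0.4, -4.8]
opening: 63.2
Fz mean -5.15 sd 0.47 tq [-43.05 -23.21] pos [ 532.  -199.2   57.3]
```

View pics/c8.png

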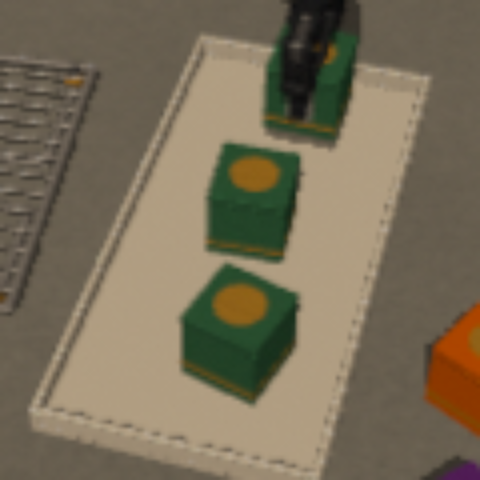

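The right tin reads 5.15 N, against 2.6 and 1.9 N, so it is clearly the heaviest. I'll keep hold of it and raise it to about 130 mm above its place.

```bash
python3 -m jog '-5 0 0 0 0; -15 0 0 0 0; -28 0 0 0 0; -42 0 0 0 0; -56 0 0 0 0; -70 0 0 0 0; -82 0 0 0 0; -90 0 0 0 0; -94 0 0 0 0; -95 0 0 0 0; -95 0 0 0 0; -95 0 0 0 0'; python3 -m jog '0 0 0 0 0; 0 0 0 0 0; 0 0 0 0 0; 0 0 0 0 0'; python3 weigh.py; python3 -c "
from meas import *
d=snap('side','s9.png'); t=snap('top','t9.png')
for o in tins(t): print(*o)
s=status.get_state(); print(s['time'],s['opening'],abs(s['qvel']).max())"
```

```text
time: 25.65
position: [531.6, -199.0, 151.7]
ee_rot: [1.275, 1.167, -1.275]
contact_force: [0.1, -0.0, -5.1]
opening: 63.3
time: 26.15
position: [532.0, -199.2, 152.3]
ee_rot: [1.275, 1.166, -1.275]
contact_force: [0.9, -0.7, -6.2]
opening: 63.0
Fz mean -5.12 sd 0.67 tq [-40.79 -27.13] pos [ 532.  -199.2  152.3]
[239.5 198.7] [541.1  59.9] [541.2  57.9] [61.6 59.8] 71.0
[288.3 194.1] [557.9 -80. ] [556.8 -80.6] [60.5 60.4] 1.3
27.05 63.37623698815205 0.0025367022955096095
```

View pics/s9.png

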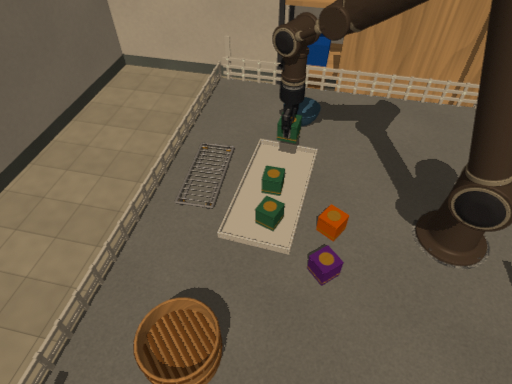

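The right tin hangs upright in the gripper at about (289,128), well above the tray. The other two stand in place, and the bowl, rack and steamers have not moved.

```bash
python3 -c "
from bench import env
print(env.job_done())"
```

```text
the job is handed in; nothing more can be done
None
```

I hefted the left, middle and right green tins in that order. The wrist force read about 1.9 N, 2.6 N and 5.15 N, so the right tin is clearly the heaviest. I lowered the left and middle tins upright, then finished with the right tin held about 130 mm above its place and handed the job in at about 27 s.

In the last checks, the grip was steady at 63 mm opening and the wrist still read 5.1 N. Top-view measurements put the left and middle tins within 1 mm of where they started, both upright, and the steamers, bowl and rack looked unmoved. No check failed or disagreed. Single force readings were noisy (about 0.5 N), so the weights are averages of 16 readings. `job_done` gave no verdict.

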